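Sweep the broken crocks into the tilt-out bin

ROBOT

A 7-joint arm with a two-finger parallel gripper is mounted at the origin on the work surface. World frame = base frame: x ahead of the robot, y to its left, z up, the work surface at z = 0. Lengths are in m, angles in rad, forces in N, time in s.
With the tool pointing down it reaches from about 0.4 to 0.85 m from the base axis. Payload 4.5 kg.
Tool frame: the origin (TCP) lies midway between the tips of the shut fingers; the grasp point (between the pads) lies 19 mm behind it; x points along the fingers, y is the direction in which the jaws open and shut, and the axes are right-handed (so a half turn about x gives the same grasp; the last joint's range is limited). The gripper opens to 88 mm and grips with 3 to 60 N. Pads are 18 mm wide; open, the fingers measure 123 mm over their backs; the gripper's body (75 mm by 187 mm) begins 45 mm behind the grasp point.
Start: joints at [1.233, 0.689, -0.195, 1.565, 0.157, 0.902, -0.215], TCP at [0.227, -0.582, 0.217] pointing down, gripper open.
Joint ranges: [-3.01, 3.01], [-0.46, 2.08], [-1.47, 1.51], [0.13, 2.56], [-1, 4.14], [0.04, 2.09], [-2.66, 2.66]. Speed limits (rad/s): [2.57, 2.57, 3.14, 3.14, 3.14, 3.14, 3.14].

INTERFACE

Orientations are given as a unit quaternion [x, y, z, w].
In Python, from plant import get_state, imaging, r gives the robot as it stands.
- The arm moves only by the tool send_rows, never from a script. Its arguments are lists of equal length, an entry for each row: "linear": the shift along the tool's x, y, z in m, a list of three; "twist": the turn about the tool's x in rad. In form: {"linear": [[tx, ty, tz], ...], "twist": [twist, ...]}. A call has 1 to 20 rows; each row shifts and turns the commanded pose from where the row before left it, along the tool's axes as they then stand; what a row does not reach is not made up. A row lasts 1/8 s, in which the tool goes at most 62.5 mm and 10.7 degrees, less where a joint would pass 70% of its speed; a pose out of reach is approached as far as the arm can. A call is refused whole if a number of a shift passes 0.0625 or a number of a turn 0.188, either way. A call with a gripper value outside its range is refused whole. "jaw" is the closure, from 0 (fully open) to 1 (shut), set as the call begins (left out, the last holds). The fingers move at their own pace and stop on an object; "newtons" is the grip in N (left out, the last holds). Time passes only in rows, so rows that do not move let the fingers close. It gives the time, the measured TCP pose, the force and the opening at its end, in the units of the state.
- get_state(): the state, without advancing time (a new reading comes with each control period).
- imaging.snapshot(name): name is "side" or "top"; returns a dict with "frame" (400x640x3 uint8, red, green, blue), "fovy" (degrees; the focal length in pixels is half the picture's height over the tangent of half this angle, whatever the lens; pixels are square), "cx", "cy" (the principal point, pixels), "rvec" (rotation vector, rad) and "tvec" (3), from world to camera coordinates, as OpenCV has them. Camera axes: x right, y down, z forward; pixel columns grow to the right and rows downward; lengths in m; the calibration is good to about 2 mm. A picture is of the moment at which its call begins. There is no depth.
- r.finish_job(): hands the job in, once; it reports no verdict.
The state is a dict: "clock": time; "q": joint angles; "qd": joint speeds; "joint_torque": joint torques, N m; "tool_pos": TCP position; "eef_rot": TCP orientation; "contact_force": force on the tool from outside, world axes, zero at the start; "moment": the same for the moment, N m; "opening": opening from 0.0 (shut) to 1.0 (fully open).
Only numpy, scipy, OpenCV 4.12 (cv2) and the standard library are available. Lean on these libraries where they do the work, as an engineer would, in place of code of your own. Each camera call takes 0.05 s, during which the arm holds its last target. There are 200 camera calls.

TASK

Sweep the three broken terracotta pieces along the marble ledge and over its end into the open blue tilt-out bin with the fingertips, as with a broom: slide them, do not pick them up. When all three are in the bin, push the bin fully shut, and leave the planter, mister, spoon, dibber and trowel where they are.

Things in the scene. Friction and masses are not known exactly. Their poses are not given: they have to be found in the camera images.
- ledge: fixed raised ledge, plaster base with a flat white marble top 300 mm (x) by 540 mm (y), its top 180 mm above its origin. Origin on the work surface, below a point of the marble's centreline: in its own frame the marble spans x -150 to 150 and y -200 to 340 mm. The end at y = -200 has no lip; the bin opens just beyond it. Own z up
- ledge_edge (a point): middle of the marble's top edge at the bin end; own axes as the ledge
- bin (a joint): tilt of the blue plastic bin in rad: 0 is fully shut (front panel upright against the end of the ledge), 0.9 is its stop; it starts open at 0.65 to 0.85. It leans out towards the ledge's own -y, and its friction hinge stays where it is left (about 0.35 N m, so about 2 to 4 N at the tab to push it shut)
- bin_hinge (a point): middle of the bin's hinge line, 30 mm above the work surface and 6 mm beyond the ledge's end; own axes turn with the bin: x along the hinge (as the ledge's x), z up the front panel, y into the bin. The bin is 216 mm wide (x -108 to 108) and V-shaped: a front panel 148 mm tall at y -6 to 0, a sloping back plate 120 mm long at 35 deg above y, 5 mm side walls. Open, its mouth reaches 95 to 115 mm beyond the ledge's end
- bin_tab (a point): middle of the top edge of the finger tab, 80 mm wide and 6 mm thick, that rises 27 mm above the middle of the bin's front panel; 175 mm from the hinge. Shut, it stands 25 mm higher than the marble; open, 10 to 35 mm lower; own axes as bin_hinge
- shard_a: a broken piece of terracotta flower pot lying flat, 46 x 43 mm, irregular outline, 12 to 14 mm thick, 40 g or so; origin at the centre of its underside, x along its longer side, z up
- shard_b: a broken piece of terracotta flower pot lying flat, 44 x 42 mm, irregular outline, 12 to 14 mm thick, 40 g or so; origin at the centre of its underside, x along its longer side, z up
- shard_c: a broken piece of terracotta flower pot lying flat, 50 x 42 mm, irregular outline, 12 to 14 mm thick, 40 g or so; origin at the centre of its underside, x along its longer side, z up
- planter: small glazed green planter with a leafy plant, 90 mm across, pot 85 mm tall, standing near the ledge's left end; origin under its centre; leave alone
- mister: copper-coloured aluminium mister with a black twist cap, 60 mm across, 168 mm tall, standing near the ledge's left end; origin under its centre; leave alone
- spoon: stainless steel spoon, 156 mm long, its round bowl 40 mm across, lying along the far side of the marble, x along its length, origin under its middle; leave alone
- dibber: wooden dibber with a steel point, 210 mm long and 26 mm thick, lying along the far side of the marble, x along its length towards the point, origin 110 mm from its butt; leave alone
- trowel: green plastic hand trowel with an orange handle, 283 mm long, 24 mm tall, lying on the work surface to the robot's right, beyond the bin, x towards its point; leave alone
Mind the look-alikes: they are no part of the job. Leave any grey look-alike of the shard_a alone. What is shaped like the shard_b but purple is not meant.

How it is judged:
By the outcome, as a careful person would: the job done as asked, in the order asked, and still so for the second after the job is handed in, with the robot touching nothing.
It also fails if it takes over 72 s, if anything falls off the work surface, if the arm or the gripper's body presses on something with over 40 N, if the wrist force passes 120 N, or if a joint passes its speed limit or range.

## Working session

There is one attempt and no reset: what is moved stays moved. The work goes in short steps, Python scripts to look and compute and a tool call to move; the robot and the scene stay as the last step left them, time stands still between calls to the robot, and variables do not carry over. Pictures are saved under pics/ and viewed, about 8 in all and at most 12, crops included, and the job is handed in when it is done.

Besides the shell and the picture viewer there is one more tool, called after ">>>" as name(argument=value, ...), one argument or row to a line, values as JSON. send_rows: Moves the arm, as the interface text tells. Its arguments: {"type":"object","properties":{"linear":{"type":"array","items":{"type":"array","items":{"type":"number"}}},"twist":{"type":"array","items":{"type":"number"}},"jaw":{"type":"number"},"newtons":{"type":"number"}},"required":["linear","twist"]}

```bash
ls; mkdir -p pics; cat > h.py <<'E'
import numpy as np, cv2
from plant import get_state, imaging, r
def cam(s):
    f=200/np.tan(np.radians(s['fovy'])/2); R=cv2.Rodrigues(np.array(s['rvec'],float))[0]
    return np.array([[f,0,s['cx']],[0,f,s['cy']],[0,0,1]]),R,np.array(s['tvec'],float).ravel()
def onz(s,u,v,z):
    K,R,t=cam(s); d=R.T@np.linalg.inv(K)@np.array([u,v,1.]); c=-R.T@t
    return c+d*(z-c[2])/d[2]
def proj(s,p):
    K,R,t=cam(s); q=K@(R@np.array(p,float)+t); return q[:2]/q[2]
E
python3 - <<'E'
from h import *
import pickle
for n in('top','side'):
    s=imaging.snapshot(n); pickle.dump(s,open(n+'.pkl','wb')); cv2.imwrite(f'pics/{n}0.png',cv2.resize(s['frame'][:,:,::-1],(800,500)))
    K,R,t=cam(s); print(n,s['fovy'],s['cx'],s['cy'],-R.T@t,R[2])
print(get_state())
E
```

```text
pics
top 46.03645892136847 317.31514652924676 204.3157306867137 [ 0.40762267 -0.02910643  1.29514819] [ 0.13146494 -0.01847742 -0.9911486 ]
side 42.699897781080196 324.6078169256804 202.34637350672455 [ 0.28725047 -0.80136976  1.39247817] [ 0.18096746  0.51709673 -0.8365774 ]
{'clock': 0.1, 'q': array([ 1.23274774,  0.68990105, -0.19450161,  1.56624205,  0.15730318,
        0.90248578, -0.21511506]), 'qd': array([-0.00123176, -0.00173625,  0.00249217, -0.00392288,  0.00162611,
        0.00137507, -0.00078808]), 'joint_torque': array([-1.40292639e-03, -5.28497636e+01, -1.27052128e+00, -1.53835058e+01,
       -5.24534856e-02,  2.07240089e-03,  5.38059010e-05]), 'tool_pos': array([ 0.22681505, -0.58174623,  0.21658866]), 'eef_rot': array([-0.69476363, -0.13129084,  0.69507021, -0.13016769]), 'contact_force': array([-0.0271031 , -0.55311671,  0.02453344]), 'moment': array([-0.0305818 , -0.01094292, -0.03299265]), 'opening': 1.0007718194835449}
```

View pics/top0.png

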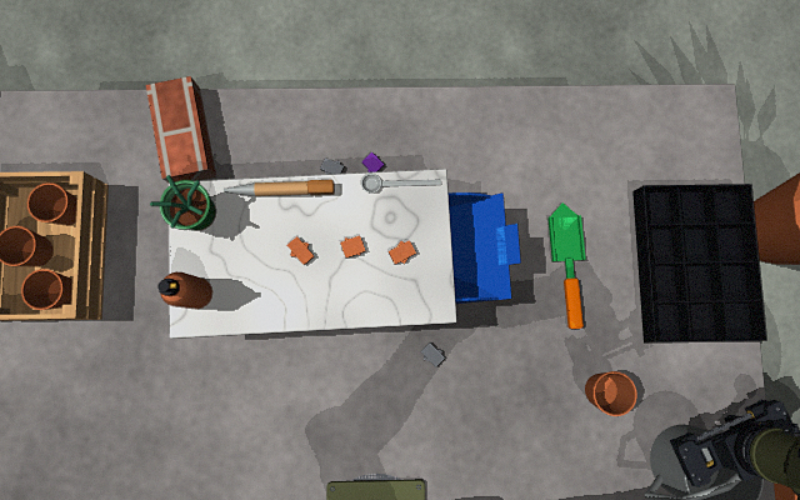

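View pics/side0.png

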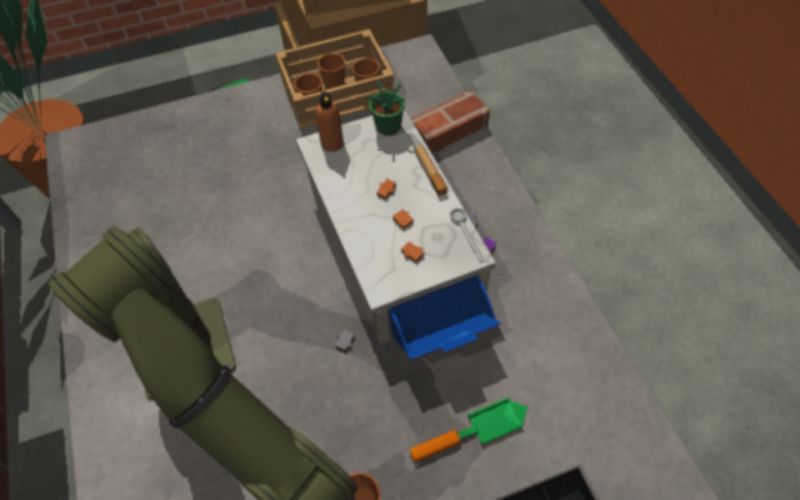

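The top view shows three orange shards on the marble at about (300,250), (353,245) and (402,252) in the 800 px picture. The look-alikes are on the floor: grey at (433,354) and (333,165), purple at (373,161). Only the orange ones fit, and I'll confirm that in a crop.

```bash
python3 - <<'E'
from h import *
import pickle
s=pickle.load(open('top.pkl','rb'))
c=s['frame'][125:285,220:440,::-1]; cv2.imwrite('pics/crop.png',cv2.resize(c,None,fx=3.6,fy=3.6,interpolation=cv2.INTER_CUBIC))
P=lambda u,v,z:onz(s,u*.8,v*.8,z).round(4)
for k,(u,v) in dict(nearbin=(456,321),farbin=(446,169),nearL=(170,338)).items(): print(k,P(u,v,.18))
hsv=cv2.cvtColor(s['frame'],cv2.COLOR_RGB2HSV)
m=cv2.inRange(hsv,(3,120,90),(14,255,255)); m[:,:200]=0;m[:180]=0;m[230:]=0;m[:,360:]=0
n,l,st,ce=cv2.connectedComponentsWithStats(m)
for i in range(1,n):
    if st[i,4]>60: print(st[i],ce[i].round(1),onz(s,*ce[i],.193).round(4), [onz(s,a,b,.193)[:2].round(3) for a,b in cv2.boxPoints(cv2.minAreaRect(np.argwhere(l==i)[:,::-1].astype(np.float32)))])
for k,(u,v) in dict(tabtop=(519,226),tabbot=(519,264)).items(): print(k,P(u,v,.16))
for u,v in((505,194),(511,297)):print(P(u,v,.14))
for u,v in((446,184),(456,183)):print(P(u,v,.21))
E
```

```text
nearbin [ 0.4289 -0.1597  0.18  ]
farbin [ 0.7242 -0.1493  0.18  ]
nearL [0.4068 0.3757 0.18  ]
[273 189  19  17 224] [281.8 196.9] [0.5729 0.0339 0.193 ] [array([0.588, 0.057]), array([0.596, 0.018]), array([0.56, 0.01]), array([0.552, 0.05 ])]
[230 190  21  21 247] [239.9 200. ] [0.567  0.1326 0.193 ] [array([0.575, 0.163]), array([0.598, 0.134]), array([0.56 , 0.103]), array([0.536, 0.131])]
[311 193  22  18 239] [321.3 201.5] [ 0.5604 -0.0593  0.193 ] [array([ 0.558, -0.03 ]), array([ 0.589, -0.066]), array([ 0.562, -0.089]), array([ 0.532, -0.053])]
tabtop [ 0.6127 -0.2919  0.16  ]
tabbot [ 0.5375 -0.2885  0.16  ]
[ 0.6821 -0.2712  0.14  ]
[ 0.4747 -0.2743  0.14  ]
[ 0.6864 -0.1453  0.21  ]
[ 0.6881 -0.1643  0.21  ]
```

View pics/crop.png

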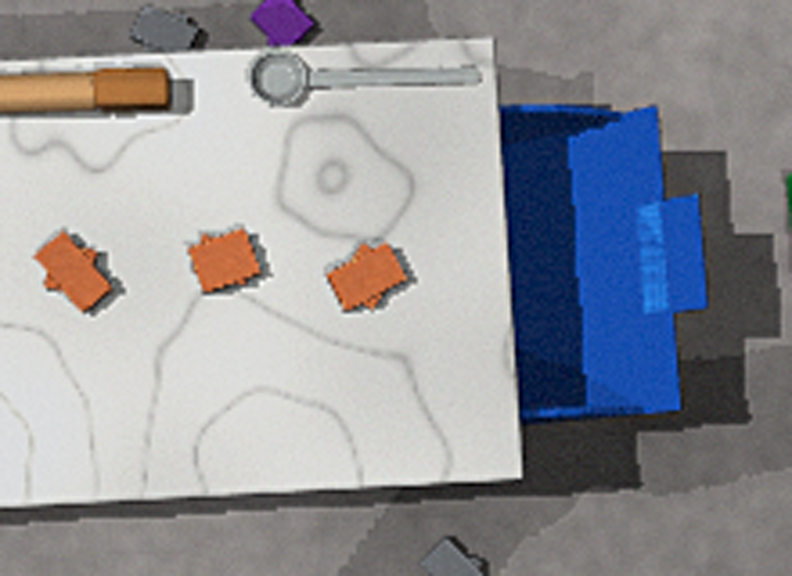

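The crop confirms three orange, irregular shards in a row on the marble. Both greys and the purple one are off it. The ledge yaw is about 0.04 rad and the middle of its bin-end edge is near (0.577,-0.155).

```bash
python3 - <<'E'
from h import *
import pickle
from scipy.spatial.transform import Rotation as R
print(R.from_quat(get_state()['eef_rot']).as_matrix().round(4))
s=pickle.load(open('top.pkl','rb'))
for u,v in((212,292),(205,212),(180,225)): print(onz(s,u*.8,v*.8,.18).round(3))
for u,v in((515,240),(520,270)): print(onz(s,u*.8,v*.8,.16).round(3))
t=pickle.load(open('side.pkl','rb'))
for p in((.577,-.155,.18),(.427,-.161,.18),(.727,-.149,.18),(.577,-.28,.158),(.577,-.28,.15)): print(proj(t,p)/.8,proj(s,p)/.8)
E
```

```text
[[-7.000e-04  3.634e-01 -9.316e-01]
 [ 1.500e-03 -9.316e-01 -3.634e-01]
 [-1.000e+00 -1.600e-03  1.000e-04]]
[0.491 0.3   0.18 ]
[0.645 0.317 0.18 ]
[0.621 0.364 0.18 ]
[ 0.585 -0.283  0.16 ]
[ 0.526 -0.29   0.16 ]
[434.11054101 285.80905636] [451.1662452  243.45780411]
[370.25935862 309.97836744] [456.73477228 321.99479803]
[495.26289271 262.66132197] [445.78770416 167.60032178]
[456.08933282 338.6253425 ] [513.5660421  244.18799264]
[455.9020521  340.26210667] [512.70227163 244.79829162]
```

>>> send_rows(
  linear=[
    [-0.007, 0, 0],
    [-0.007, 0, 0],
    [-0.007, 0, 0],
    [-0.007, 0, 0],
    [-0.007, 0, 0],
    [-0.007, 0, 0],
    [-0.004, 0, 0],
    [0, 0, 0],
  ],
  twist=[-0.177, -0.177, -0.177, -0.177, -0.177, -0.177, -0.177, 0],
  jaw=0.77,
  newtons=30,
)

```text
clock: 1.1
tool_pos: [0.2269, -0.5822, 0.2631]
eef_rot: [0.491, 0.509, -0.49, 0.509]
contact_force: [-0.9, 1.0, 0.5]
opening: 0.23
```

>>> send_rows(
  linear=[
    [0, 0.0195, -0.031],
    [0, 0.0195, -0.031],
    [0, 0.0195, -0.031],
    [0, 0.0195, -0.031],
    [0, 0.0195, -0.031],
    [0, 0.0195, -0.031],
    [0, 0.0195, -0.031],
    [0, 0.0195, -0.031],
    [0, 0.0195, -0.031],
    [0, 0.0195, -0.031],
    [0, 0.0195, -0.031],
    [0, 0.0195, -0.031],
    [0, 0.0195, -0.031],
    [0, 0.0195, -0.031],
    [0, 0.0195, -0.031],
    [0, 0.0195, -0.031],
    [0, 0.0195, -0.031],
    [0, 0.0195, -0.031],
    [0, 0, 0],
    [0, 0, 0],
  ],
  twist=[0, 0, 0, 0, 0, 0, 0, 0, 0, 0, 0, 0, 0, 0, 0, 0, 0, 0, 0, 0],
)

```text
clock: 3.6
tool_pos: [0.5548, -0.0116, 0.2628]
eef_rot: [0.49, 0.509, -0.491, 0.509]
contact_force: [-0.2, 0.5, -0.4]
opening: 0.228
```

>>> send_rows(
  linear=[
    [0.02, 0.003, -0.001],
    [0.02, 0, 0],
    [0.018, 0, 0],
    [0.012, 0, 0],
    [0.008, 0, 0],
    [0, 0, 0],
  ],
  twist=[0, 0, 0, 0, 0, 0],
)

```text
clock: 4.35
tool_pos: [0.5582, -0.01, 0.1851]
eef_rot: [0.49, 0.51, -0.49, 0.51]
contact_force: [0.2, 0.4, 0.3]
opening: 0.227
```

```bash
python3 - <<'E'
from h import *
s=imaging.snapshot('side'); cv2.imwrite('pics/s1.png',cv2.resize(s['frame'][80:300,200:420,::-1],None,fx=2.7,fy=2.7))
E
```

```text
(no output)
```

View pics/s1.png

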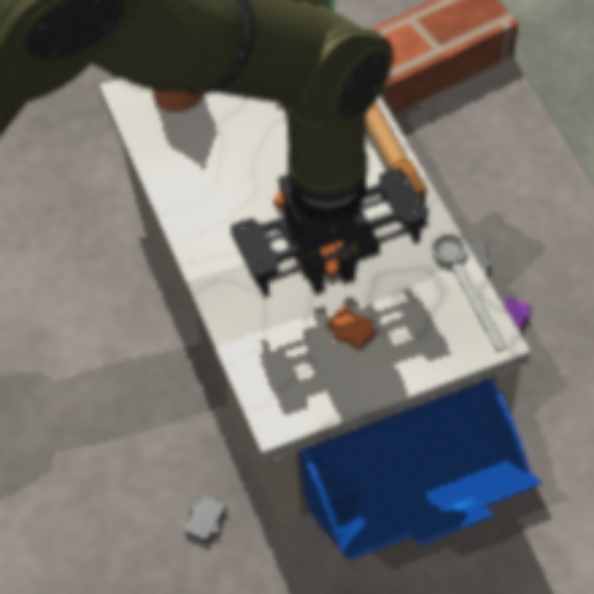

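Fingers are down between shard a (crop px 350,325) and b. Sweeping a now.

>>> send_rows(
  linear=[
    [0, 0, 0.008],
    [0, 0, 0.012],
    [0, 0, 0.012],
    [0, 0, 0.012],
    [0, 0, 0.012],
    [0, 0, 0.012],
    [0, 0, 0.012],
    [0, 0, 0.012],
    [0, 0, 0.012],
    [0, 0, 0.012],
    [0, 0, 0.012],
    [0, 0, 0.012],
    [0, 0, 0.012],
    [0, 0, 0.012],
    [0, 0, 0.008],
    [0, 0, 0],
    [0, 0, 0],
  ],
  twist=[0, 0, 0, 0, 0, 0, 0, 0, 0, 0, 0, 0, 0, 0, 0, 0, 0],
)

```text
clock: 6.52
tool_pos: [0.5654, -0.1808, 0.1854]
eef_rot: [0.49, 0.51, -0.49, 0.51]
contact_force: [0.4, -0.3, 0.5]
opening: 0.228
```

```bash
cat > look.py <<'E'
from h import *
import sys
s=imaging.snapshot('side'); cv2.imwrite(sys.argv[1],cv2.resize(s['frame'][80:300,200:420,::-1],None,fx=2.7,fy=2.7))
E
python3 look.py pics/s2.png
```

```text
(no output)
```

View pics/s2.png

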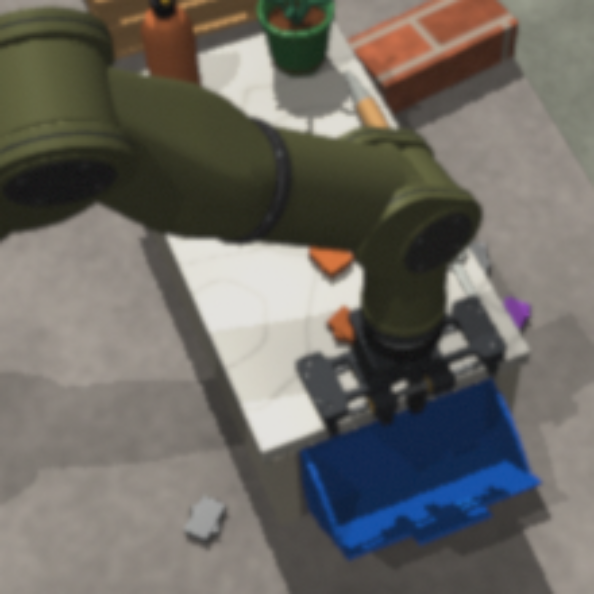

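```bash
cat > top.py <<'E'
from h import *
import sys
s=imaging.snapshot('top'); cv2.imwrite(sys.argv[1],cv2.resize(s['frame'][120:290,200:440,::-1],None,fx=3.3,fy=3.3,interpolation=cv2.INTER_CUBIC))
hsv=cv2.cvtColor(s['frame'],cv2.COLOR_RGB2HSV)
m=cv2.inRange(hsv,(3,120,60),(14,255,255)); m[:,:200]=0;m[:170]=0;m[250:]=0;m[:,430:]=0
n,l,st,ce=cv2.connectedComponentsWithStats(m)
for i in range(1,n):
    if st[i,4]>20: print(st[i],ce[i].round(1),onz(s,*ce[i],.193).round(4))
print(proj(s,get_state()['tool_pos']))
E
python3 top.py pics/t2.png
```

```text
[273 189  19  17 230] [281.9 197. ] [0.5727 0.0338 0.193 ]
[230 190  21  21 246] [240. 200.] [0.5669 0.1326 0.193 ]
[311 193  22  18 239] [321.4 201.5] [ 0.5603 -0.0595  0.193 ]
[372.06888606 199.04272684]
```

View pics/t2.png

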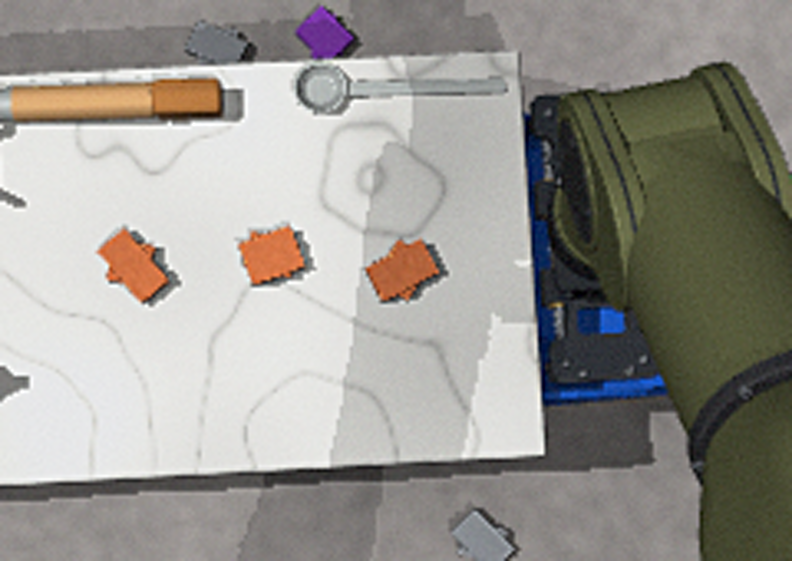

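Shard a didn't move: the top view shows it still at crop px (405,268). The fingertips must have passed over it, so I'll check the tip height against the s1 and s2 tip pixels.

```bash
python3 - <<'E'
from h import *
import pickle
t=pickle.load(open('side.pkl','rb'))
for n,c,tips in(('s1',(.5582,-.01),((318,288),(355,275))),('s2',(.5654,-.1808),((385,415),(417,405)))):
    for z in(.185,.195,.205,.215):
        print(n,z,[((proj(t,(c[0]+d,c[1]-.04*0,z))-[200,80])*2.7).round() for d in(-.018,.018)])
st=get_state(); print(st['tool_pos'],st['eef_rot'],st['opening'])
s=imaging.snapshot('side'); cv2.imwrite('pics/tipzoom.png',cv2.resize(s['frame'][190:260,300:400,::-1],None,fx=7,fy=7,interpolation=cv2.INTER_CUBIC))
E
```

```text
s1 0.185 [array([314., 300.]), array([346., 289.])]
s1 0.195 [array([314., 294.]), array([346., 284.])]
s1 0.205 [array([314., 289.]), array([346., 279.])]
s1 0.215 [array([313., 283.]), array([346., 273.])]
s2 0.185 [array([380., 429.]), array([413., 418.])]
s2 0.195 [array([380., 424.]), array([414., 413.])]
s2 0.205 [array([380., 419.]), array([414., 408.])]
s2 0.215 [array([380., 414.]), array([414., 403.])]
[ 0.56544809 -0.1806957   0.18540321] [ 0.4897484   0.51022317 -0.48946769  0.51013744] 0.22830709083358341
```

View pics/tipzoom.png

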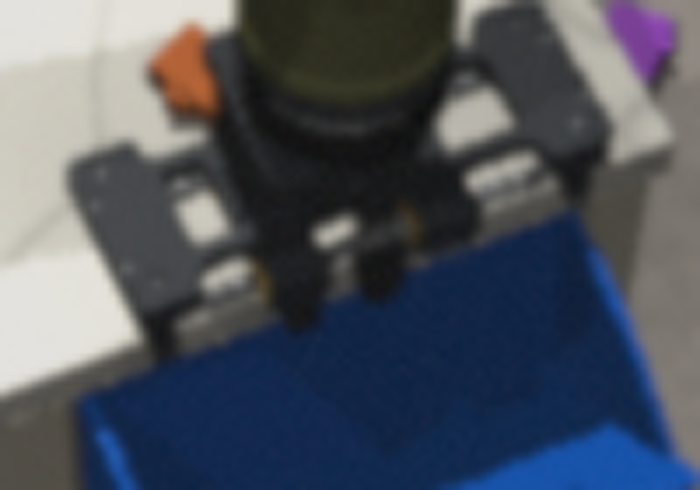

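The tips appear to sit well above the reported TCP with the jaw ajar. I'll go back behind a and find the marble by touch.

>>> send_rows(
  linear=[
    [-0.02, 0, 0],
    [-0.015, 0, 0],
    [0, 0, -0.02],
    [0, 0, -0.03],
    [0, 0, -0.03],
    [0, 0, -0.03],
    [0, 0, -0.03],
    [0, 0, -0.02],
    [0, 0, -0.01],
    [0, 0, 0],
    [0.02, 0, 0],
    [0.015, 0, 0],
    [0.003, 0, 0],
    [0.002, 0, 0],
    [0, 0, 0],
  ],
  twist=[0, 0, 0, 0, 0, 0, 0, 0, 0, 0, 0, 0, 0, 0, 0],
)

```text
clock: 8.55
tool_pos: [0.5588, -0.0116, 0.1806]
eef_rot: [0.49, 0.51, -0.49, 0.51]
contact_force: [0.7, -0.3, 1.0]
opening: 0.232
```

>>> send_rows(
  linear=[
    [0.002, 0, 0],
    [0.002, 0, 0],
    [0, 0, 0],
  ],
  twist=[0, 0, 0],
)

```text
clock: 8.93
tool_pos: [0.5584, -0.0116, 0.1762]
eef_rot: [0.49, 0.51, -0.49, 0.51]
contact_force: [-0.6, 0.3, 0.3]
opening: 0.228
```

>>> send_rows(
  linear=[
    [0.002, 0, 0],
    [0.002, 0, 0],
    [0, 0, 0],
  ],
  twist=[0, 0, 0],
)

```text
clock: 9.3
tool_pos: [0.5584, -0.0116, 0.1721]
eef_rot: [0.49, 0.51, -0.49, 0.51]
contact_force: [-0.2, -0.3, 0.3]
opening: 0.232
```

>>> send_rows(
  linear=[
    [0.0015, 0, 0],
    [0.0015, 0, 0],
    [0, 0, 0],
  ],
  twist=[0, 0, 0],
)

```text
clock: 9.68
tool_pos: [0.5584, -0.0116, 0.1692]
eef_rot: [0.49, 0.51, -0.49, 0.51]
contact_force: [-0.1, -0.4, -0.3]
opening: 0.23
```

>>> send_rows(
  linear=[
    [0.0015, 0, 0],
    [0.0015, 0, 0],
    [0, 0, 0],
  ],
  twist=[0, 0, 0],
)

```text
clock: 10.05
tool_pos: [0.5584, -0.0116, 0.1662]
eef_rot: [0.49, 0.51, -0.49, 0.51]
contact_force: [0.1, -0.7, -0.6]
opening: 0.227
```

>>> send_rows(
  linear=[
    [0.0015, 0, 0],
    [0, 0, 0],
  ],
  twist=[0, 0],
)

```text
clock: 10.3
tool_pos: [0.5585, -0.0116, 0.1647]
eef_rot: [0.49, 0.51, -0.49, 0.51]
contact_force: [0.0, 0.2, -0.1]
opening: 0.23
```

>>> send_rows(
  linear=[
    [0.0015, 0, 0],
    [0, 0, 0],
  ],
  twist=[0, 0],
)

```text
clock: 10.55
tool_pos: [0.5584, -0.0116, 0.1632]
eef_rot: [0.49, 0.51, -0.49, 0.51]
contact_force: [-0.3, -0.3, 0.6]
opening: 0.229
```

>>> send_rows(
  linear=[
    [0.0015, 0, 0],
    [0, 0, 0],
  ],
  twist=[0, 0],
)

```text
clock: 10.8
tool_pos: [0.5584, -0.0116, 0.1617]
eef_rot: [0.49, 0.51, -0.49, 0.51]
contact_force: [0.3, -0.3, -1.1]
opening: 0.228
```

```bash
python3 - <<'E'
from h import *
import pickle
s=imaging.snapshot('side'); cv2.imwrite('pics/s3.png',cv2.resize(s['frame'][150:240,280:400,::-1],None,fx=6,fy=6,interpolation=cv2.INTER_CUBIC))
for z in(.18,.16): print((proj(s,(.558,-.0116,z))-[280,150])*6)
E
```

```text
[254.45547488 243.1324772 ]
[255.26372832 266.51914924]
```

View pics/s3.png

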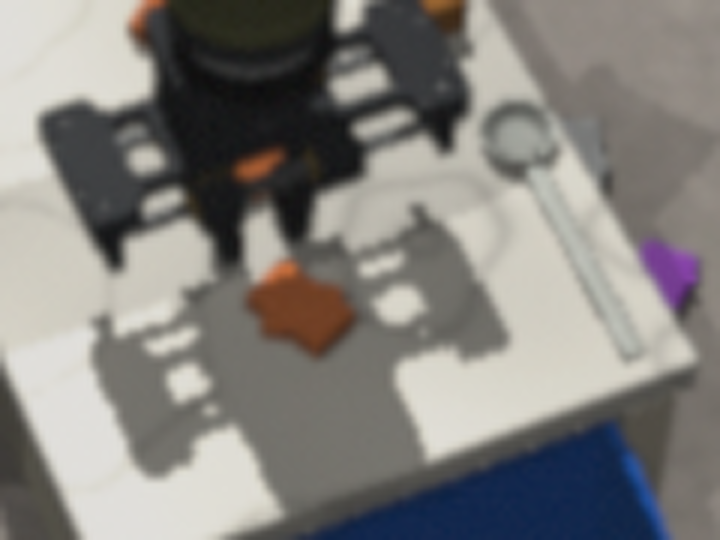

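The tips are now just above the marble (crop px 228,260 and 290,240), about 20 mm higher than the reported TCP. A few more small steps.

>>> send_rows(
  linear=[
    [0.0015, 0, 0],
    [0, 0, 0],
  ],
  twist=[0, 0],
)

```text
clock: 11.1
tool_pos: [0.5584, -0.0116, 0.1602]
eef_rot: [0.49, 0.51, -0.49, 0.51]
contact_force: [-0.4, -0.7, -0.7]
opening: 0.231
```

>>> send_rows(
  linear=[
    [0.001, 0, 0],
    [0, 0, 0],
  ],
  twist=[0, 0],
)

```text
clock: 11.35
tool_pos: [0.5584, -0.0116, 0.1592]
eef_rot: [0.49, 0.51, -0.49, 0.51]
contact_force: [0.4, 0.1, 0.1]
opening: 0.23
```

>>> send_rows(
  linear=[
    [0.001, 0, 0],
    [0, 0, 0],
  ],
  twist=[0, 0],
)

```text
clock: 11.6
tool_pos: [0.5585, -0.0116, 0.1591]
eef_rot: [0.49, 0.51, -0.49, 0.51]
contact_force: [-1.9, -1.0, 6.7]
opening: 0.23
```

Contact with the marble comes at a reported z of 0.159, so the tips are 21 mm above the reported TCP. I'll raise 4 mm and sweep.

>>> send_rows(
  linear=[
    [-0.004, 0, 0],
    [0, 0, 0.008],
    [0, 0, 0.012],
    [0, 0, 0.012],
    [0, 0, 0.012],
    [0, 0, 0.012],
    [0, 0, 0.012],
    [0, 0, 0.012],
    [0, 0, 0.012],
    [0, 0, 0.012],
    [0, 0, 0.012],
    [0, 0, 0.012],
    [0, 0, 0.012],
    [0, 0, 0.012],
    [0, 0, 0.012],
    [0, 0, 0.008],
    [0, 0, 0],
  ],
  twist=[0, 0, 0, 0, 0, 0, 0, 0, 0, 0, 0, 0, 0, 0, 0, 0, 0],
)

```text
clock: 13.72
tool_pos: [0.5653, -0.1843, 0.1622]
eef_rot: [0.49, 0.51, -0.49, 0.51]
contact_force: [0.4, 0.3, -0.3]
opening: 0.231
```

```bash
python3 top.py pics/t3.png; python3 look.py pics/s4.png
```

```text
[272 189  20  17 229] [281.9 197. ] [0.5727 0.0339 0.193 ]
[230 190  21  21 246] [240. 200.] [0.5668 0.1325 0.193 ]
[362 196   5  15  42] [363.7 201.1] [ 0.5598 -0.1597  0.193 ]
[371.94140954 200.41411006]
```

>>> send_rows(
  linear=[
    [-0.02, 0, 0],
    [-0.015, 0, 0],
    [0, 0.002, -0.024],
    [0, 0.002, -0.04],
    [0, 0.002, -0.04],
    [0, 0.002, -0.04],
    [0, 0.002, -0.04],
    [0, 0.002, -0.04],
    [0, 0.002, -0.025],
    [0, 0.002, -0.015],
    [0, 0, 0],
  ],
  twist=[0, 0, 0, 0, 0, 0, 0, 0, 0, 0, 0],
)

```text
clock: 15.2
tool_pos: [0.5709, 0.0819, 0.1975]
eef_rot: [0.49, 0.51, -0.489, 0.51]
contact_force: [0.3, -0.1, 0.4]
opening: 0.234
```

```bash
python3 top.py pics/t4.png; python3 look.py pics/s5.png; python3 -c "
import cv2,numpy as np
a=cv2.imread('pics/t4.png');b=cv2.imread('pics/s5.png')
c=np.zeros((600,800,3),np.uint8);c[:300,:420]=cv2.resize(a,(420,300));c[100:600,300:800][:]=cv2.resize(b,(500,500));c[:300,:400]=cv2.resize(a,(420,300))[:,20:];cv2.imwrite('pics/m5.png',c)"
```

```text
[362 196  15  18 185] [367.8 204.4] [ 0.5517 -0.1692  0.193 ]
[261.97928696 197.75572793]
```

View pics/m5.png

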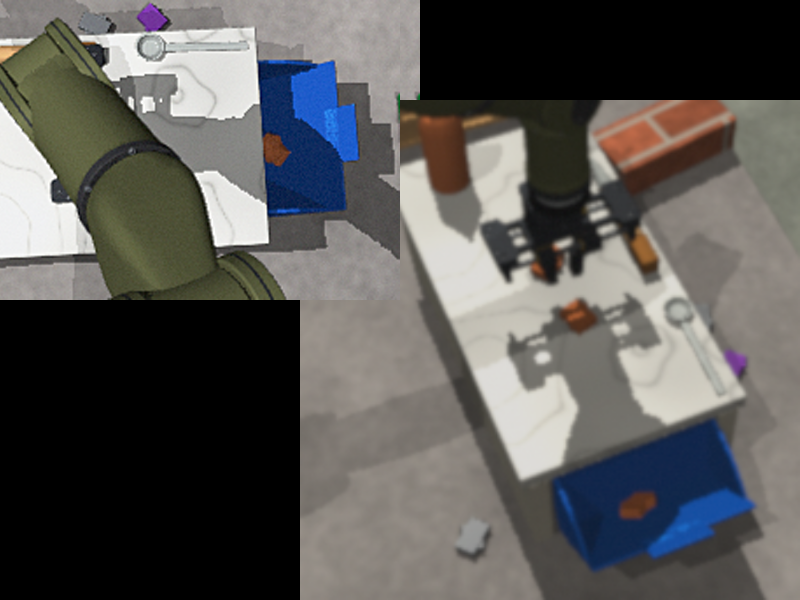

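Shard a is lying in the bin (at 637,505). The fingers are behind b (577,315).

>>> send_rows(
  linear=[
    [0.018, 0, 0],
    [0.012, 0, 0],
    [0.005, 0, 0],
    [0, 0, 0.008],
    [0, 0, 0.012],
    [0, 0, 0.014],
    [0, 0, 0.014],
    [0, 0, 0.014],
    [0, 0, 0.014],
    [0, 0, 0.014],
    [0, 0, 0.014],
    [0, 0, 0.014],
    [0, 0, 0.014],
    [0, 0, 0.014],
    [0, 0, 0.014],
    [0, 0, 0.014],
    [0, 0, 0.014],
    [0, 0, 0.012],
    [0, 0, 0.012],
    [0, 0, 0.012],
  ],
  twist=[0, 0, 0, 0, 0, 0, 0, 0, 0, 0, 0, 0, 0, 0, 0, 0, 0, 0, 0, 0],
)

```text
clock: 17.8
tool_pos: [0.5798, -0.1436, 0.1623]
eef_rot: [0.49, 0.51, -0.49, 0.51]
contact_force: [-0.2, -0.1, 1.2]
opening: 0.23
```

>>> send_rows(
  linear=[
    [0, 0, 0.012],
    [0, 0, 0.012],
    [0, 0, 0.012],
    [0, 0, 0.006],
    [0, 0, 0],
    [-0.02, 0, 0],
    [-0.015, 0, 0],
  ],
  twist=[0, 0, 0, 0, 0, 0, 0],
)

```text
clock: 18.68
tool_pos: [0.5818, -0.184, 0.1981]
eef_rot: [0.49, 0.51, -0.489, 0.51]
contact_force: [-0.7, -0.9, -0.8]
opening: 0.229
```

>>> send_rows(
  linear=[
    [0, 0, -0.02],
    [0, 0, -0.035],
    [0, 0, -0.045],
    [0, 0, -0.045],
    [0, -0.001, -0.045],
    [0, -0.001, -0.045],
    [0, 0, -0.045],
    [0, 0, -0.035],
    [0, 0, -0.03],
    [0, 0, -0.02],
    [0, 0, -0.004],
    [0, 0, 0],
  ],
  twist=[0, 0, 0, 0, 0, 0, 0, 0, 0, 0, 0, 0],
)

```text
clock: 20.18
tool_pos: [0.5646, 0.1829, 0.1971]
eef_rot: [0.49, 0.51, -0.49, 0.51]
contact_force: [0.9, -0.5, -0.4]
opening: 0.23
```

```bash
python3 top.py pics/t6.png; python3 look.py pics/s6.png; python3 -c "
import cv2,numpy as np
a=cv2.imread('pics/t6.png');b=cv2.imread('pics/s6.png')
c=np.zeros((600,800,3),np.uint8);c[100:600,300:800][:]=cv2.resize(b,(500,500));c[:300,:400]=cv2.resize(a,(420,300))[:,20:];cv2.imwrite('pics/m6.png',c)"
```

```text
[235 190  12  10  51] [240.7 194.4] [0.5803 0.1308 0.193 ]
[361 190  16  24 259] [367.9 201.6] [ 0.5585 -0.1697  0.193 ]
[218.50907118 200.97893528]
```

View pics/m6.png

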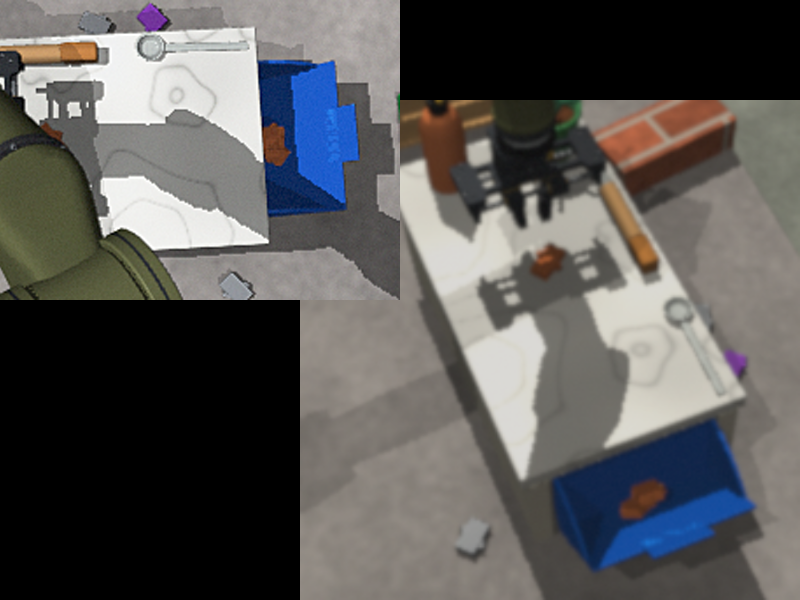

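Shards a and b are both in the bin (645,498), and c (547,262) is ahead of the fingers. Sweeping c.

>>> send_rows(
  linear=[
    [0.018, 0, 0],
    [0.012, 0, 0],
    [0.005, 0.001, 0],
    [0, 0, 0.008],
    [0, 0, 0.012],
    [0, 0, 0.015],
    [0, 0, 0.015],
    [0, 0, 0.015],
    [0, 0, 0.015],
    [0, 0, 0.015],
    [0, 0, 0.015],
    [0, 0, 0.015],
    [0, 0, 0.015],
    [0, 0, 0.015],
    [0, 0, 0.015],
    [0, 0, 0.015],
    [0, 0, 0.015],
    [0, 0, 0.015],
    [0, 0, 0.015],
    [0, 0, 0.015],
  ],
  twist=[0, 0, 0, 0, 0, 0, 0, 0, 0, 0, 0, 0, 0, 0, 0, 0, 0, 0, 0, 0],
)

```text
clock: 22.78
tool_pos: [0.5756, -0.062, 0.1623]
eef_rot: [0.49, 0.51, -0.49, 0.51]
contact_force: [-0.2, -0.2, 0.3]
opening: 0.23
```

>>> send_rows(
  linear=[
    [0, 0, 0.015],
    [0, 0, 0.015],
    [0, 0, 0.015],
    [0, 0, 0.014],
    [0, 0, 0.012],
    [0, 0, 0.012],
    [0, 0, 0.012],
    [0, 0, 0.012],
    [0, 0, 0.012],
    [0, 0, 0.006],
    [0, 0, 0],
    [-0.02, 0, 0],
    [-0.02, 0, 0],
  ],
  twist=[0, 0, 0, 0, 0, 0, 0, 0, 0, 0, 0, 0, 0],
)

```text
clock: 24.4
tool_pos: [0.5804, -0.1849, 0.2027]
eef_rot: [0.49, 0.511, -0.489, 0.51]
contact_force: [-0.1, 0.1, -0.2]
opening: 0.233
```

>>> send_rows(
  linear=[
    [0, 0, 0.015],
    [0, -0.001, 0.025],
    [0, -0.001, 0.03],
    [0, 0, 0.03],
    [0, 0, 0.03],
    [0, 0, 0.02],
    [0, 0, 0.01],
    [0, 0, 0],
  ],
  twist=[0, 0, 0, 0, 0, 0, 0, 0],
)

```text
clock: 25.4
tool_pos: [0.5848, -0.3458, 0.202]
eef_rot: [0.49, 0.51, -0.49, 0.51]
contact_force: [-0.8, 1.4, 0.3]
opening: 0.226
```

```bash
python3 top.py pics/t7.png; python3 look.py pics/s7.png; python3 -c "
import cv2,numpy as np
a=cv2.imread('pics/t7.png');b=cv2.imread('pics/s7.png')
c=np.zeros((600,800,3),np.uint8);c[100:600,300:800][:]=cv2.resize(b,(500,500));c[:300,:400]=cv2.resize(a,(420,300))[:,20:];cv2.imwrite('pics/m7.png',c)"
```

```text
[362 190  15  24 249] [368.  201.8] [ 0.558  -0.1699  0.193 ]
[441.9675952  188.72975044]
```

View pics/m7.png

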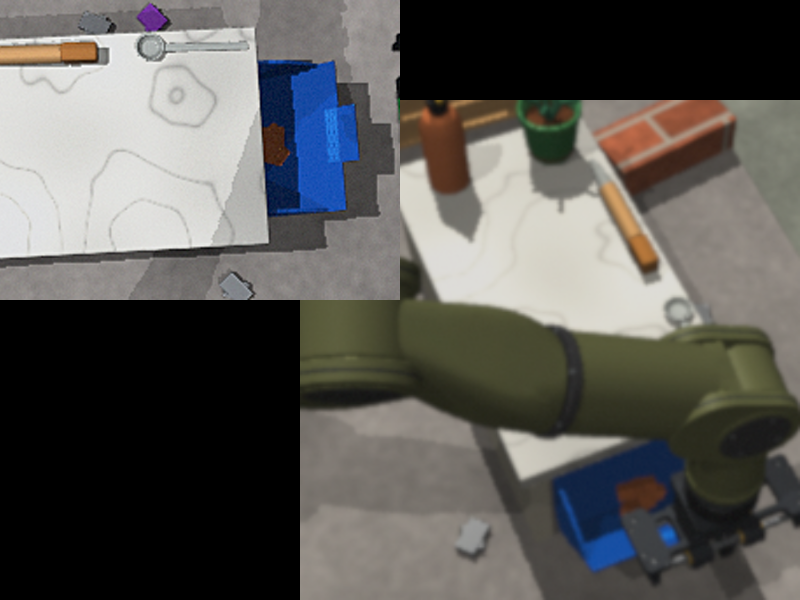

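The marble is clear of shards and they are piled in the bin at (640,495). Lowering beyond the tab, then pushing the bin shut.

>>> send_rows(
  linear=[
    [0.02, 0, 0],
    [0.03, 0, 0],
    [0.025, 0, 0],
    [0.014, 0, 0],
    [0, 0, -0.012],
    [0, 0, -0.012],
    [0, 0, -0.011],
    [0, 0, -0.01],
    [-0.007, 0, -0.009],
    [-0.007, 0, -0.009],
    [-0.007, 0, -0.009],
    [-0.006, 0, -0.01],
    [-0.006, 0, -0.01],
    [-0.005, 0, -0.01],
    [0, 0, 0],
  ],
  twist=[0, 0, 0, 0, 0, 0, 0, 0, 0, 0, 0, 0, 0, 0, 0],
)

```text
clock: 27.38
tool_pos: [0.5814, -0.2427, 0.1522]
eef_rot: [0.49, 0.51, -0.489, 0.511]
contact_force: [0.5, -2.2, 0.6]
opening: 0.228
```

>>> send_rows(
  linear=[
    [-0.004, 0, -0.01],
    [-0.004, 0, -0.011],
    [-0.003, 0, -0.011],
    [-0.001, 0, -0.009],
    [-0.001, 0, -0.008],
    [-0.001, 0, -0.005],
    [0, 0, 0],
  ],
  twist=[0, 0, 0, 0, 0, 0, 0],
)

```text
clock: 28.25
tool_pos: [0.5784, -0.1888, 0.1651]
eef_rot: [0.49, 0.511, -0.49, 0.51]
contact_force: [0.5, -0.4, -0.4]
opening: 0.229
```

>>> send_rows(
  linear=[
    [0, 0, -0.003],
    [0, 0, -0.003],
    [0, 0, -0.002],
  ],
  twist=[0, 0, 0],
)

```text
clock: 28.62
tool_pos: [0.5782, -0.1821, 0.1653]
eef_rot: [0.49, 0.51, -0.49, 0.51]
contact_force: [-1.1, -1.6, 1.8]
opening: 0.23
```

>>> send_rows(
  linear=[
    [0, 0, -0.002],
    [0, 0, -0.002],
  ],
  twist=[0, 0],
)

```text
clock: 28.88
tool_pos: [0.5782, -0.1779, 0.1653]
eef_rot: [0.49, 0.51, -0.49, 0.51]
contact_force: [0.1, -1.7, 0.3]
opening: 0.229
```

>>> send_rows(
  linear=[
    [0, 0, -0.002],
    [0, 0, 0],
  ],
  twist=[0, 0],
)

```text
clock: 29.12
tool_pos: [0.5782, -0.1776, 0.1654]
eef_rot: [0.49, 0.509, -0.491, 0.51]
contact_force: [-0.5, -5.1, 0.6]
opening: 0.231
```

>>> send_rows(
  linear=[
    [0, 0, -0.002],
    [0, 0, -0.002],
    [0, 0, 0],
  ],
  twist=[0, 0, 0],
)

```text
clock: 29.5
tool_pos: [0.5781, -0.1777, 0.1654]
eef_rot: [0.489, 0.507, -0.493, 0.511]
contact_force: [1.7, -11.3, 0.5]
opening: 0.231
```

>>> send_rows(
  linear=[
    [0, 0, -0.002],
    [0, 0, 0],
    [0, 0, 0],
  ],
  twist=[0, 0, 0],
)

```text
clock: 29.88
tool_pos: [0.5781, -0.1777, 0.1655]
eef_rot: [0.489, 0.506, -0.493, 0.511]
contact_force: [2.3, -15.0, -0.1]
opening: 0.23
```

The bin is at its stop: 15 N and no further motion. Backing away and up, then a final look.

>>> send_rows(
  linear=[
    [0, 0, 0.006],
    [0, 0, 0.012],
    [0, 0, 0.03],
    [0, 0, 0.03],
    [0, 0, 0.03],
    [-0.02, 0, 0.03],
    [-0.03, 0, 0.03],
    [-0.03, 0, 0.02],
    [0, 0, 0],
    [0, 0, 0],
  ],
  twist=[0, 0, 0, 0, 0, 0, 0, 0, 0, 0],
)

```text
clock: 31.12
tool_pos: [0.5851, -0.356, 0.2442]
eef_rot: [0.49, 0.511, -0.489, 0.509]
contact_force: [-0.7, 0.4, -0.5]
opening: 0.229
```

```bash
python3 top.py pics/t8.png; python3 look.py pics/s8.png; python3 - <<'E'
from h import *
import pickle
s=imaging.snapshot('top'); o=pickle.load(open('top.pkl','rb'))
a=s['frame'][110:300,100:480,::-1]; b=o['frame'][110:300,100:480,::-1]
d=imaging.snapshot('side')['frame'][40:330,150:450,::-1]
c=np.zeros((600,800,3),np.uint8); c[:300,:600]=cv2.resize(a,(600,300)); c[310:600,:300]=d
c[310:600,320:800]=cv2.resize(s['frame'][170:250,335:467,::-1],(480,290),interpolation=cv2.INTER_CUBIC); cv2.imwrite('pics/fin.png',c)
for th in(0,.05,.1):
    print(th,[proj(s,(.577+.04*0+dx,-.161-.175*np.sin(th)+.04*dx,.03+.175*np.cos(th))) for dx in(-.04,.04)])
E
```

```text
[451.90083186 185.67955431]
0 [array([365.85122045, 210.01346682]), array([363.42935951, 176.36588267])]
0.05 [array([369.57378726, 209.96528587]), array([367.11770403, 176.32961681])]
0.1 [array([373.25942432, 209.93969105]), array([370.77045865, 176.32880128])]
```

View pics/fin.png

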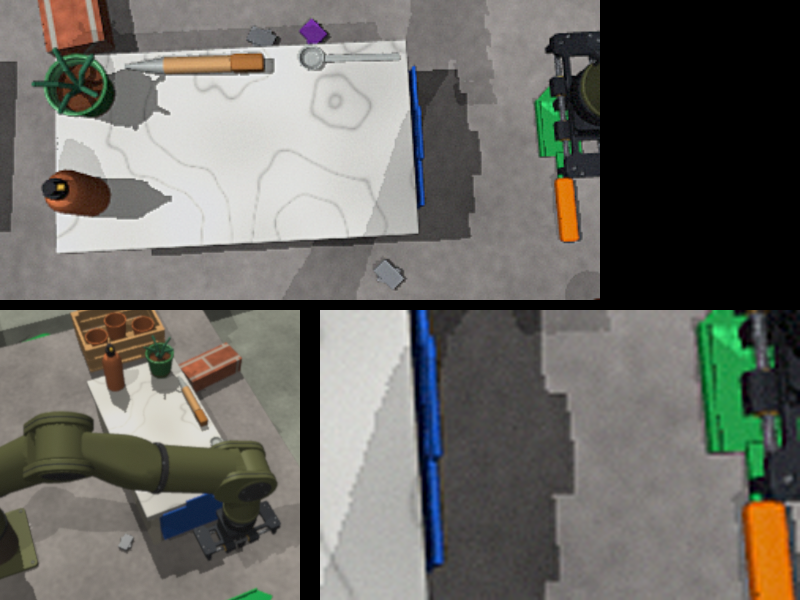

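The bin is shut: the tab sits at the column predicted for tilt 0. No shards are visible on the marble or the floor, and everything else is in place. Handing in.

```bash
python3 -c "
from plant import r
print(r.finish_job())"
```

```text
the job is handed in; nothing more can be done
None
```

All three terracotta shards are swept over the ledge's end into the bin, the bin is pushed shut, and the job was handed in at about 31 s.

- **First sweep:** the first pass over shard a missed it. With the jaw ajar, the fingertips sit about 21 mm above the reported tool point. I found the marble by touch and redid the sweep; b and c then each went in on one pass.
- **Shards:** I saw a and b lying in the bin. After c was swept, no shard was left on the marble or visible on the floor. I took c to be in the bin, stacked on the others, because I could not see it separately.
- **Bin:** the final push reached 15 N with the position unchanged. In the last picture the tab lies within about a pixel of where it should be at tilt 0.
- **Everything else:** by eye, the planter, mister, spoon, dibber and look-alikes are where they started. The gripper partly hid the trowel in the last view, but it stayed well above it throughout.

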